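# Latch the split heating block shut on its two vials

## Robot

A 6-joint arm with a two-finger parallel gripper is mounted at the origin on the work surface. World frame = base frame: x ahead of the robot, y to its left, z up, the work surface at z = 0. Lengths are in m, angles in rad, forces in N, time in s.
With the tool pointing down it reaches from about 0.375 to 0.975 m from the base axis. Payload 3.8 kg.
Tool frame: the origin (TCP) lies between the finger pads; the fingertips stand 17 mm ahead of it and the grasp point (between the pads) lies 2 mm behind it; z points along the fingers, y is the line along which they close (so a half turn about z gives the same grasp; the last joint's range is limited). The gripper opens to 85 mm and grips with 20 to 120 N. Pads are 22 mm wide; open, the fingers measure 114 mm over their backs; the gripper's body (76 mm by 85 mm) begins 54 mm behind the grasp point. The pads swing forward as they close: fully open they stand 13 mm farther back than shut.
Start: joints at [1.201, 0.264, 1.604, -0, 1.274, -0.037], TCP at [0.221, 0.638, 0.248] pointing down, gripper open.
Joint ranges: [-2.63, 2.63], [-0.94, 2.18], [0.31, 2.57], [-1.31, 4.45], [0, 2.66], [-2.55, 2.55]. Speed limits (rad/s): [2.57, 2.57, 3.14, 3.14, 3.14, 3.14].

## Interface

Orientations are given as a rotation vector (axis times angle).
In Python, from workcell import bot gives the robot as it stands.
- The arm moves only by the tool play_rows, never from a script. Its argument "steps" is one flat list of numbers, 4 for each row, row after row: the shift along the tool's x, y, z in m, then the turn about the tool's z in rad. A call has 1 to 10 rows; each row is the pose to reach, as a shift and turn from the pose commanded when the call began, along the tool's axes at that moment; what a row does not reach only later rows make up. A row lasts 1/8 s, in which the tool goes at most 62.5 mm and 10.7 degrees, less where a joint would pass 70% of its speed; a pose out of reach is approached as far as the arm can. A call with a gripper value outside its range is refused whole. "jaw" is the closure in counts, from 0 (fully open) to 255 (shut), set as the call begins (left out, the last holds). The fingers move at their own pace and stop on an object; "grip_force" is the grip in N (left out, the last holds). Time passes only in rows, so rows that repeat a pose let the fingers close. It gives the time, the measured TCP pose, the force, the opening and the grip force at its end, in the units of the state.
- bot.read_state(): the state, without advancing time (a new reading comes with each control period).
- bot.read_camera(name): name is "scene" or "top" or "wrist"; returns a dict with "pixels" (384x512x3 uint8, blue, green, red), "mtx" (3x3 intrinsics, pixels), "R" (3x3) and "t" (3): a world point X has camera coordinates R X + t. Camera axes: x right, y down, z forward; pixel columns grow to the right and rows downward; lengths in m; the calibration is good to about 2 mm. The wrist camera is an equidistant fisheye: a pixel r from the principal point sees the ray r / f radians off the axis. A picture is of the moment at which its call begins. There is no depth.
- bot.finish_job(): hands the job in; it is judged then, once.
The state is a dict: "time": time; "q": joint angles; "joint_vel": joint speeds; "joint_torque": joint torques, N m; "tool_pos": TCP position; "tcp_rot": TCP orientation; "wrist_force": force on the tool from outside, world axes, zero at the start; "torque": the same for the moment, N m; "width": opening from 0.0 (shut) to 1.0 (fully open); "grip_force": force on a finger pad.
Only numpy, scipy, OpenCV 4.12 (cv2) and the standard library are available. Lean on these libraries where they do the work, as an engineer would, in place of code of your own. Each camera call takes 0.05 s, during which the arm holds its last target. There are 200 camera calls.

## Task

The two vials are loaded, so close the split aluminium heating block on them: bring the loose half up against the fixed half, hook the toggle latch's wire bail over the keeper, and press the lever down past centre until it lies fully home. Work by feel with a light hand, without ramming the lever or the block; keep the vials standing in their bores and leave the bottle, the jar and the spare round block where they are.

Things in the scene. Friction and masses are not known exactly. Their poses are not given: they have to be found in the camera images.
- block: split heating block on the bench, fixed; bare aluminium. Origin on the bench, midway in width, in the split plane; x points from the loose half (robot side) to the fixed half, z up. Both halves 180 wide (y), top faces at z = 56 mm; fixed half x = 0 to 80. Vials stand in bores at y = +-64. On top at y = 0: steel toggle latch, its lever and bail on the fixed half, its keeper on the loose half
- jaw (a joint): opening of the split (m): 0 = halves touching; grows to 0.016 as the loose half slides to -x of the block on two guide rods. Stays where it is left (about 4 N to slide it)
- jaw_front (a point): middle of the loose half's upright front face (facing -x of the block, 180 wide), 12 mm below its top edge. The loose half is 55 mm deep. Unless the halves touch, the bail cannot reach over the keeper. Guide rods stick out below this point at y = +-30, up to 37 mm above the bench
- lever_pivot (a point): the lever's pivot axis (along y of the block), at x = 28, z = 80 mm in the block's frame, 24 mm above the top faces
- lever (a joint): lever angle (rad): 0 = fully home on its stop, level, pointing to +x of the block; grows as it swings up to a stop at 1.46, where the bail reaches just past the keeper's nose. Stays where left (0.1 N m). When hooked and shut, springs load it below 0.85: pressing 80 mm from the pivot takes up to 10 N (peak near 0.55), falling off to dead centre at 0.06; then press on to 0
- handle_end (a point): free end of the lever's black grip, on its upper face (up when home): 98 mm from the pivot, 6 mm above the line through it. The grip is 20 mm wide, 9 thick and runs from 36 to 98 mm from the pivot
- bail (a joint): bail angle against the lever (rad). The bail's height angle above level, seen from its hinge pin towards -x of the block, is this value minus lever. Stays where left (0.018 N m)
- bail_bar (a point): centre of the bail's cross bar. The bail is a U of 5 mm steel wire, 39 mm wide over its two legs (along y); pinch it across the legs. Its hinge pin sits on the lever 24 mm from the lever's pivot, towards the grip, 0.06 rad below the lever's line at home; pin to bar centre 66 mm; its springs let it stretch up to 10 mm (from 16 N, 16 N per mm). Drawn by the bar, the lever follows
- keeper_seat (a point): centre of the bar once hooked: 24 mm above the top face, x = -20 mm in the block's frame when shut (moves with the loose half). Keeper: steel hook 20 wide (y), upright 2.5 mm to +x of the seat; nose over it to 6 mm -x, 3 mm over the bar's centre, top 11 mm up; foot below it slopes to 8 mm -x, 12 mm down. Lower the bar 9 mm or more to -x of the seat past the nose, then draw it to +x to its stop
- vial0: amber vial with a white cap, 27 mm across, 63 tall, standing in the bore at y = -64 mm; origin at the middle of its underside, z up
- vial1: the same kind of vial in the bore at y = +64 mm
- bottle: bystander: amber bottle with a cap, 62 mm across, 115 tall; origin at the middle of its underside, z up
- jar: bystander: white plastic jar, 60 mm across, 82 tall; origin at the middle of its underside, z up
- spare: bystander: round aluminium block with four bores, 68 mm across, 38 high; origin at the middle of its underside, z up
Things that resemble listed ones, but are neither listed nor needed, are in the scene too. Leave any brown or green look-alike of the vial1 alone.

How it is judged:
By the outcome, as a careful person would: the job done as asked, in the order asked, and still so for the second after the job is handed in, with the robot touching nothing.
It also fails if it takes over 72 s, if anything falls off the work surface, if the arm or the gripper's body presses on something with over 40 N, if the wrist force passes 120 N, or if a joint passes its speed limit or range.

## Working session

There is one attempt and no reset: what is moved stays moved. The work goes in short steps, Python scripts to look and compute and a tool call to move; the robot and the scene stay as the last step left them, time stands still between calls to the robot, and variables do not carry over. Pictures are saved under pics/ and viewed, at most 10 in all, crops included, and the job is handed in when it is done.

Besides the shell and the picture viewer there is one more tool, called after "Request:" in YAML: its name, and indented under it one key for each argument. play_rows: Moves the arm, as the interface text tells. Its arguments: {"type":"object","properties":{"steps":{"type":"array"},"jaw":{"type":"number"},"grip_force":{"type":"number"}},"required":["steps"]}

```bash
mkdir -p pics; ls
python3 - <<'E'
from workcell import bot
import cv2,numpy as np
s=bot.read_state(); print({k:np.round(v,3).tolist() for k,v in s.items()})
for n in ("scene","top"):
    c=bot.read_camera(n); cv2.imwrite(f"pics/{n}0.png",c["pixels"]); print(n,c["mtx"].round(1).tolist(),c["R"].round(3).tolist(),c["t"].round(3).tolist())
E
```

```text
pics
{'time': 0.0, 'q': [1.201, 0.265, 1.605, 0.0, 1.274, -0.037], 'joint_vel': [-0.0, 0.001, 0.0, 0.0, 0.001, 0.001], 'joint_torque': [-0.0, -51.509, -36.732, 0.0, 0.013, 0.0], 'tool_pos': [0.22, 0.637, 0.247], 'tcp_rot': [-0.52, -3.098, 0.003], 'wrist_force': [-0.161, 0.606, -0.199], 'torque': [-0.015, 0.017, 0.044], 'grip_force': 0.0, 'width': 1.002}
scene [[475.7, 0.0, 256.9], [0.0, 475.7, 187.4], [0.0, 0.0, 1.0]] [[-0.836, 0.549, 0.001], [0.47, 0.718, -0.513], [-0.283, -0.428, -0.858]] [0.468, -0.222, 1.132]
top [[346.6, 0.0, 257.3], [0.0, 346.6, 195.6], [0.0, 0.0, 1.0]] [[-0.002, -1.0, -0.028], [-0.993, 0.005, -0.117], [0.117, 0.028, -0.993]] [0.014, 0.56, 0.857]
```

View pics/scene0.png

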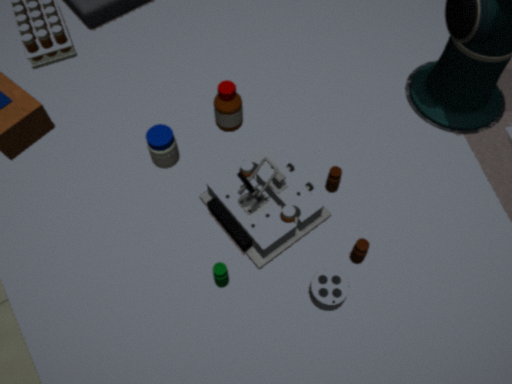

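View pics/top0.png

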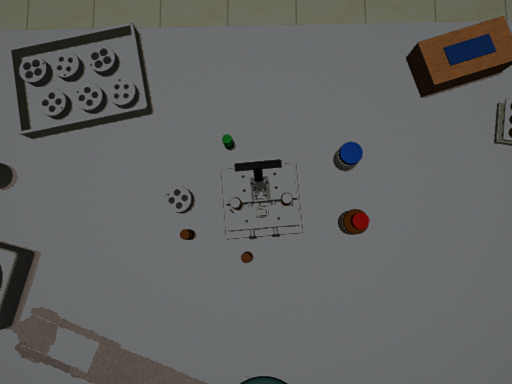

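Top view: the split block is at about (262,200). The white-capped vials are at (235,203) and (287,198), and the lever and latch at (260,180). Look-alikes to leave alone are the brown vials at (187,235) and (247,257) and the green one at (228,141). The spare is at (179,199), with more round blocks in the tray at top left. The jar is at (349,155) and the bottle at (355,221). Next is a close crop.

Run:
```python
import cv2,numpy as np
a=cv2.imread("pics/top0.png")[145:255,205:315]; b=cv2.imread("pics/scene0.png")[140:280,190:345]
f=lambda i:cv2.resize(i,(400,int(400*i.shape[0]/i.shape[1])),interpolation=cv2.INTER_CUBIC)
a,b=f(a),f(b); h=max(len(a),len(b)); p=lambda i:cv2.copyMakeBorder(i,0,h-len(i),0,0,0)
cv2.imwrite("pics/crop0.png",cv2.convertScaleAbs(np.hstack([p(a),p(b)]),alpha=1.4))
```

```text
(no output)
```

View pics/crop0.png

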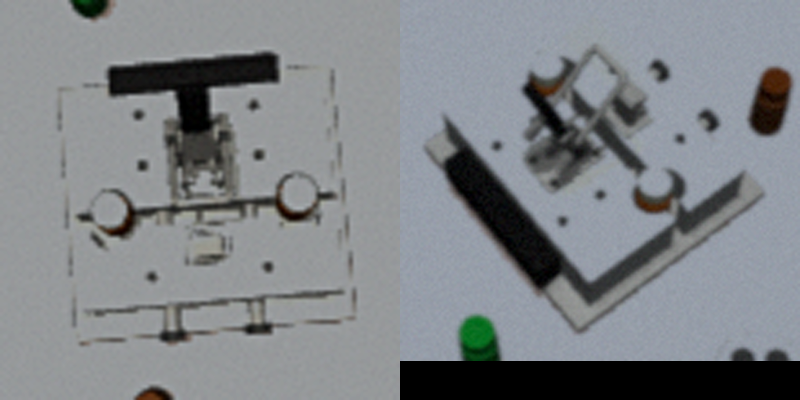

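Crop: the white-capped vials are in the split bores, top px (234.7,202.7) and (286.7,198.4). The keeper is near (262,212). The guide rods stick out at crop (173,320) and (260,312). The lever is raised with a black grip, and the bail is up.

```bash
cat > h.py <<'E'
import cv2,numpy as np
from workcell import bot
def ray(c,p):
    K=c["mtx"]; d=np.linalg.inv(K)@[p[0],p[1],1]; R=c["R"]; return -R.T@c["t"], R.T@d
def fray(c,p):
    K=c["mtx"]; v=np.array([(p[0]-K[0,2]),(p[1]-K[1,2])]); r=np.hypot(*v); th=r/K[0,0]
    d=np.r_[v/max(r,1e-9)*np.sin(th),np.cos(th)]; R=c["R"]; return -R.T@c["t"], R.T@d
def plane(o,d,z): return o+d*(z-o[2])/d[2]
def fproj(c,X):
    p=c["R"]@X+c["t"]; th=np.arctan2(np.hypot(p[0],p[1]),p[2]); u=p[:2]/np.hypot(p[0],p[1]); K=c["mtx"]; return K[0,0]*th*u+K[:2,2]
def proj(c,X):
    p=c["mtx"]@(c["R"]@X+c["t"]); return p[:2]/p[2]
def tri(r1,r2):
    (a,d),(b,e)=r1,r2; d=d/np.linalg.norm(d); e=e/np.linalg.norm(e)
    s=np.linalg.lstsq(np.c_[d,-e],b-a,rcond=None)[0]; p,q=a+s[0]*d,b+s[1]*e; return (p+q)/2,np.linalg.norm(p-q)
E
python3 - <<'E'
from h import *
s=bot.read_camera("scene");t=bot.read_camera("top");np.set_printoptions(precision=4,suppress=True)
print("cams",ray(s,(0,0))[0],ray(t,(0,0))[0])
for a,b in (((234.7,202.7),(289.2,212.5)),((286.7,198.4),(248.5,164.5))):
    print(tri(ray(t,a),ray(s,b)))
cr=lambda x,y:(205+x/3.636,145+y/3.636)
for n,p,z in (("frontL",(85,312),.056),("frontR",(343,292),.056),("rodL",(173,335),.03),("rodR",(260,327),.03),("splitL",(80,215),.056),("splitR",(335,195),.056),("keeper",(207,245),.08),("baseTL",(60,90),0),("baseTR",(333,68),0),("baseBL",(80,343),0),("baseBR",(355,318),0),("grip",(195,108),.15)):
    print(n,plane(*ray(t,cr(*p)),z))
E
```

```text
cams [0.8158 0.3871 0.857 ] [ 0.4556 -0.0124  0.9163]
(array([0.5364, 0.0693, 0.0647]), np.float64(0.005546015125974835))
(array([ 0.5452, -0.0585,  0.0745]), np.float64(0.005937742992953239))
frontL [0.4694 0.0835 0.056 ]
frontR [ 0.4825 -0.0919  0.056 ]
rodL [0.4537 0.0246 0.03  ]
rodR [ 0.4591 -0.0362  0.03  ]
splitL [0.5357 0.0875 0.056 ]
splitR [ 0.5487 -0.0875  0.056 ]
keeper [ 0.5131 -0.0001  0.08  ]
baseTL [0.634  0.1097 0.    ]
baseTR [ 0.6491 -0.0923  0.    ]
baseBL [0.448  0.0932 0.    ]
baseBR [ 0.4656 -0.1054  0.    ]
grip [0.593 0.006 0.15 ]
```

```bash
cat >> h.py <<'E'
from scipy.spatial.transform import Rotation as Ro
def go(x,y,z,yaw):
    """shift/turn (tool axes) from measured pose to a tool-down pose with tool y at world angle pi/2+yaw"""
    s=bot.read_state(); R=Ro.from_rotvec(s["tcp_rot"]).as_matrix()
    cur=np.arctan2(R[1,1],R[0,1])-np.pi/2
    print("shift",(R.T@(np.array([x,y,z])-s["tool_pos"])).round(4),"turn",round(-(yaw-cur),4))
E
python3 -c "
from h import *
go(.43,-.005,.25,.074)"
```

```text
shift [-0.4081 -0.5388 -0.0018] turn -0.4068
```

Request:
play_rows:
  steps: [-0.408,-0.539,-0.002,-0.15,-0.408,-0.539,-0.002,-0.3,-0.408,-0.539,-0.002,-0.407,-0.408,-0.539,-0.002,-0.407,-0.408,-0.539,-0.002,-0.407,-0.408,-0.539,-0.002,-0.407,-0.408,-0.539,-0.002,-0.407,-0.408,-0.539,-0.002,-0.407,-0.408,-0.539,-0.002,-0.407,-0.408,-0.539,-0.002,-0.407]
  jaw: 255
  grip_force: 30

```text
time: 1.45
tool_pos: [0.4145, 0.0418, 0.2504]
tcp_rot: [-0.117, 3.138, 0.0]
wrist_force: [1.3, 0.4, 0.2]
width: 0.0
grip_force: 0.0
```

```bash
python3 -c "
from h import *
go(.43,-.005,.25,.074)
c=bot.read_camera('wrist'); cv2.imwrite('pics/w1.png',c['pixels']); print(c['mtx'].round(1).tolist(),c['R'].round(3).tolist(),ray(c,(0,0))[0])
np.savez('w1.npz',**c)
print(bot.read_state())"
```

```text
shift [-0.012  -0.0478  0.0004] turn 0.0002
[[297.3, 0.0, 256.5], [0.0, 297.3, 189.8], [0.0, 0.0, 1.0]] [[-0.074, 0.997, 0.0], [0.949, 0.07, 0.308], [0.307, 0.023, -0.951]] [0.33506138 0.0364815  0.37402685]
{'time': 1.5, 'q': array([ 0.02826328, -0.2458443 ,  2.11382119, -0.00685395,  1.27101463,
       -1.60918535]), 'joint_vel': array([ 0.12054007, -0.0069032 ,  0.0082146 ,  0.05201122,  0.01863798,
        0.2189709 ]), 'joint_torque': array([  5.4115288 , -25.28524876, -34.33845162,   2.55735889,
         0.68040043,  -0.2308131 ]), 'tool_pos': array([0.41641628, 0.03451601, 0.25057705]), 'tcp_rot': array([-0.10775328,  3.13715784, -0.01030224]), 'wrist_force': array([ 1.3466315 , -4.16521363,  0.38246823]), 'torque': array([-0.16985003, -0.04812797, -0.06222803]), 'grip_force': 0.0, 'width': -0.0001821528059246304}
```

View pics/w1.png

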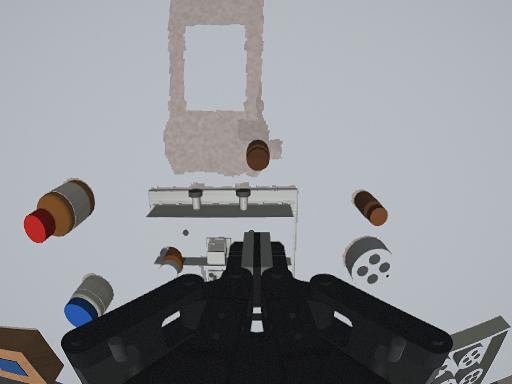

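Wrist view: the loose half's front face is the dark strip, with its top edge at row 217 from (146,217) to (294,217). The rods are at (195,195) and (243,195). The brown look-alike is close by at (258,155). The gripper hides the right half of the latch.

```bash
python3 -c "
from h import *
np.set_printoptions(precision=4,suppress=True)
c=dict(np.load('w1.npz'))
for n,p,z in (('fL',(146,217),.056),('fR',(294,217),.056),('vialtop',(259,163),.06),('vialbot',(257,148),0),('rod1',(196,190),.035),('rod2',(243,190),.035),('cap0',(170,268),.07),('keeper',(217,246),.091),('split',(190,261),.056),('split',(155,261),.056)):
  print(n,plane(*fray(c,p),z))
t=bot.read_camera('top'); print(plane(*ray(t,(247,257)),.03))
g=c['pixels'][225:290,140:300]; cv2.imwrite('pics/w1c.png',cv2.resize(g,None,fx=5,fy=5,interpolation=cv2.INTER_CUBIC))
"
```

```text
fL [ 0.4826 -0.0877  0.056 ]
fR [0.4679 0.0904 0.056 ]
vialtop [0.4059 0.0446 0.06  ]
vialbot [0.4001 0.0421 0.    ]
rod1 [ 0.4503 -0.0286  0.035 ]
rod2 [0.446  0.0286 0.035 ]
cap0 [ 0.5433 -0.0559  0.07  ]
keeper [0.4937 0.0054 0.091 ]
split [ 0.5387 -0.0328  0.056 ]
split [ 0.5447 -0.0803  0.056 ]
[0.4039 0.0387 0.03  ]
```

View pics/w1c.png

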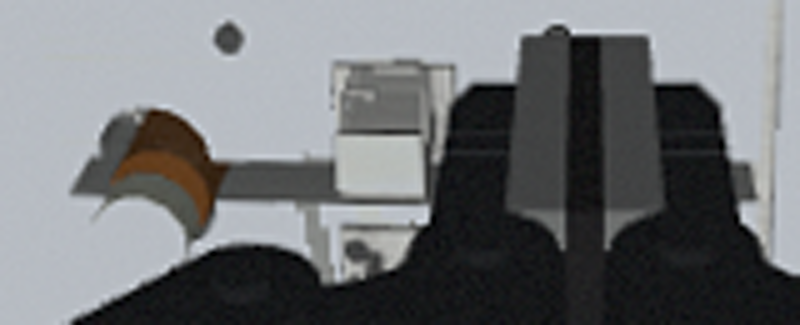

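The front edge measures 178.7 mm (given 180), with yaw about 0.077 and its middle at about (0.4755,0.0005). The gap is close to 16 mm, so the block origin is near (0.546,0.006). Next: move in front of the loose half.

```bash
python3 -c "
from h import *
print(bot.read_state()['tool_pos'],bot.read_state()['joint_vel'].round(3))
go(.449,-.0015,.058,.077)"
```

```text
[0.41544844 0.03818718 0.2503973 ] [ 0.102 -0.007  0.014  0.071  0.021  0.086]
shift [-0.0307 -0.0413  0.1925] turn -0.0114
```

Request:
play_rows:
  steps: [-0.03,-0.042,0.03,-0.01,-0.03,-0.042,0.085,-0.01,-0.03,-0.042,0.13,-0.01,-0.03,-0.042,0.165,-0.01,-0.03,-0.042,0.185,-0.01,-0.03,-0.042,0.192,-0.01,-0.03,-0.042,0.192,-0.01,-0.03,-0.042,0.192,-0.01]

```text
time: 2.55
tool_pos: [0.4484, 0.0043, 0.0593]
tcp_rot: [-0.133, 3.137, -0.0]
wrist_force: [-0.8, 0.6, 0.5]
width: 0.004
grip_force: 0.0
```

```bash
python3 -c "
from h import *
print(bot.read_state()['wrist_force'],bot.read_state()['tool_pos'])
go(.455,-.001,.058,.077)"
```

```text
[-0.7576193   0.57827031  0.47983968] [0.44835079 0.00428205 0.05928724]
shift [-0.0062 -0.0058  0.0013] turn 0.0075
```

Request:
play_rows:
  steps: [-0.003,-0.006,0,0.007,-0.006,-0.006,0,0.007,-0.009,-0.006,0,0.007,-0.012,-0.006,0,0.007,-0.015,-0.006,0,0.007,-0.018,-0.006,0,0.007,-0.021,-0.006,0,0.007,-0.024,-0.006,0,0.007]

```text
time: 3.55
tool_pos: [0.4708, 0.0002, 0.0578]
tcp_rot: [0.121, -3.137, -0.0]
wrist_force: [-3.7, -0.0, 2.8]
width: 0.002
grip_force: 2.1
```

Request:
play_rows:
  steps: [-0.002,0,0,0,-0.004,0,0,0,-0.006,0,0,0,-0.007,0,0,0,-0.008,0,0,0]

```text
time: 4.18
tool_pos: [0.4777, 0.0007, 0.0578]
tcp_rot: [0.121, -3.135, -0.0]
wrist_force: [-11.0, -1.2, 7.2]
width: -0.002
grip_force: 5.5
```

Request:
play_rows:
  steps: [-0.0005,0,0,0,-0.001,0,0,0,-0.0015,0,0,0,-0.0015,0,0,0]

```text
time: 4.68
tool_pos: [0.4777, 0.0008, 0.0577]
tcp_rot: [0.122, -3.131, -0.0]
wrist_force: [-13.4, -1.0, 10.8]
width: -0.001
grip_force: 6.9
```

Request:
play_rows:
  steps: [0.005,0,-0.002,0,0.02,0,-0.01,0,0.02,0.02,-0.06,0,0.02,0.05,-0.11,0,0.02,0.07,-0.14,0,0.02,0.08,-0.15,0,0.02,0.08,-0.15,0,0.02,0.08,-0.15,0]

```text
time: 5.68
tool_pos: [0.4542, 0.0785, 0.2063]
tcp_rot: [0.121, -3.137, 0.001]
wrist_force: [0.2, 0.1, -0.3]
width: -0.006
grip_force: 0.0
```

```bash
python3 -c "
from h import *
o=[]
for n,b in (('wrist',(215,340,130,290)),('top',(150,240,215,305)),('scene',(150,260,200,335))):
  c=bot.read_camera(n); np.savez(n+'2.npz',**c); g=c['pixels'][b[0]:b[1],b[2]:b[3]]; o.append(g)
f=lambda g,w:cv2.resize(g,(w,int(w*g.shape[0]/g.shape[1])),interpolation=cv2.INTER_CUBIC)
a=f(o[0],440); b=np.vstack([f(o[1],300),f(o[2],300)]);print(a.shape,b.shape)
h=max(len(a),len(b)); p=lambda i:cv2.copyMakeBorder(i,0,h-len(i),0,0,0)
cv2.imwrite('pics/c2.png',cv2.convertScaleAbs(np.hstack([p(a),p(b)]),alpha=1.3))
print(bot.read_state()['tool_pos'],bot.read_state()['wrist_force'])"
```

```text
(343, 440, 3) (544, 300, 3)
[0.45424204 0.07840211 0.20646252] [-0.256754    0.15566187 -0.13957222]
```

View pics/c2.png

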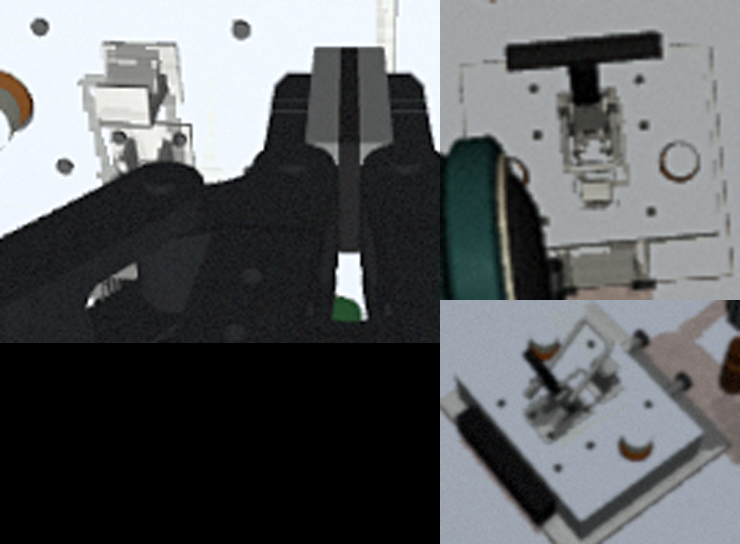

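The block is shut: no split line shows. I need larger latch crops from the top and scene cameras to locate the bail bar and the grip end.

```bash
python3 -c "
import cv2,numpy as np
f=lambda n,x,y,w,h:cv2.resize(cv2.convertScaleAbs(np.load(n)['pixels'][y:y+h,x:x+w],alpha=1.4),None,fx=8,fy=8,interpolation=cv2.INTER_CUBIC)
cv2.imwrite('pics/c3.png',np.hstack([f('top2.npz',238,160,48,60),f('scene2.npz',232,150,50,60)]))"
```

```text
(no output)
```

View pics/c3.png

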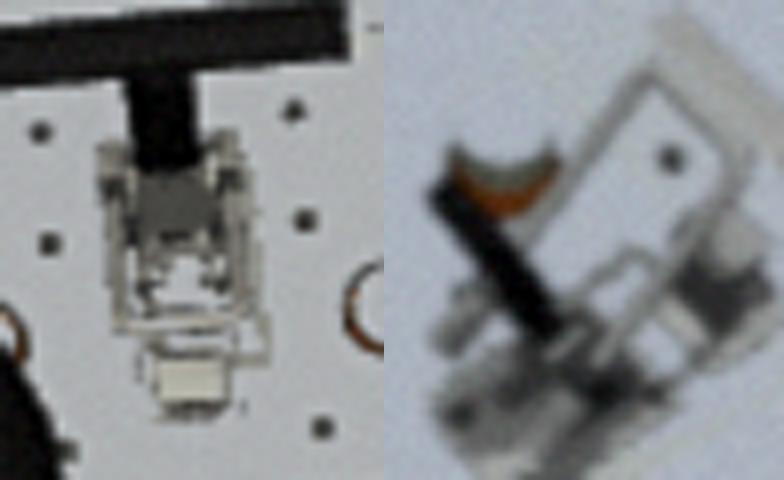

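Top crop: the bar centre is at (185,323), px (261.0,200.2). Scene crop: the bar centre is at (692,118), px (270.2,164.6), and the grip end is at px (239.4,173.5).

```bash
python3 -c "
from h import *
np.set_printoptions(precision=4,suppress=True)
t=dict(np.load('top2.npz'));s=dict(np.load('scene2.npz'));w=dict(np.load('wrist2.npz'))
O=np.array([.5437,.005,0]);a=.077;B=np.array([[np.cos(a),-np.sin(a),0],[np.sin(a),np.cos(a),0],[0,0,1]])
def sym(r):
  o=B.T@(r[0]-O);d=B.T@r[1]; return (o-d*o[1]/d[1])*1000
p,e=tri(ray(t,(261,200.2)),ray(s,(270.2,164.6)));print('bar',p,e,B.T@(p-O)*1000,'sym',sym(ray(s,(270.2,164.6))))
print('grip end',sym(ray(s,(239.4,173.5))))
# check keeper nose tip from top (190,380)crop, z=.091 ; wrist keeper
for n,q,z in (('knose front',(190,400),.091),('knose back',(190,360),.091),('barL',(118,325),p[2]),('barR',(250,320),p[2]),('gripL',(128,80),.17),('gripR',(197,75),.17)):
  q=(238+q[0]/8,160+q[1]/8); print(n,(B.T@(plane(*ray(t,q),z)-O))*1000)
k=440/160
for n,q in (('w keeper topface L',(97,120)),('R',(152,122)),('topL',(97,86)),('topR',(160,86))):
  q=(130+q[0]/k,215+q[1]/k); print(n,(B.T@(plane(*fray(w,q),.091)-O))*1000)
"
```

```text
bar [0.5351 0.0021 0.1415] 0.00333402412197233 [ -8.8207  -2.2131 141.5439] sym [ -9.1      0.     143.4335]
grip end [ 58.6159   0.     178.4933]
knose front [-25.925  -2.857  91.   ]
knose back [-13.9887  -3.8161  91.    ]
barL [ -7.1069  15.1528 141.5439]
barR [ -8.7227 -21.9242 141.5439]
gripL [ 56.8318   6.2865 170.    ]
gripR [ 56.6298 -12.6353 170.    ]
w keeper topface L [-16.4904  -7.1785  91.    ]
R [-16.65    12.9781  91.    ]
topL [-30.232   -5.2865  91.    ]
topR [-31.0912  17.3171  91.    ]
```

The bar is about 63 mm from the expected pin (given 66), the lever angle is about 1.2, and the keeper nose is at x≈-26 (expected -26). These agree well enough. Going over the bail with the fingers partly open.

```bash
python3 -c "
from h import *
go(.5375,.0045,.21,.077)"
```

```text
shift [-0.0774 -0.08   -0.0037] turn -0.0007
```

Request:
play_rows:
  steps: [-0.02,-0.02,-0.03,0,-0.05,-0.055,-0.03,0,-0.077,-0.08,-0.03,0,-0.077,-0.08,-0.03,0,-0.077,-0.08,-0.02,0,-0.077,-0.08,-0.004,0,-0.077,-0.08,-0.004,0]
  jaw: 75
  grip_force: 20

```text
time: 6.7
tool_pos: [0.5356, 0.0059, 0.2093]
tcp_rot: [0.122, -3.134, -0.001]
wrist_force: [-0.8, 0.5, -0.4]
width: 0.708
grip_force: 0.0
```

```bash
python3 -c "
from h import *
s=bot.read_state();print(s['tool_pos'],s['width'])
c=bot.read_camera('wrist');np.savez('wrist3.npz',**c);g=c['pixels'][180:384,150:362]
cv2.imwrite('pics/w3.png',cv2.resize(cv2.convertScaleAbs(g,alpha=1.3),None,fx=2.8,fy=2.8,interpolation=cv2.INTER_CUBIC))
go(.5375,.0045,.146,.077)"
```

```text
[0.53560633 0.00586789 0.20933688] 0.7080110899232618
shift [-0.0011 -0.0014  0.0645] turn 0.001
```

View pics/w3.png

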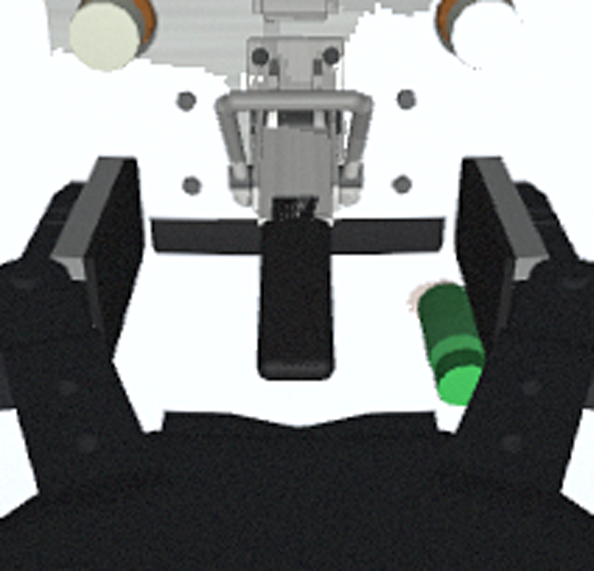

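The bail is well centred between the fingers: bar at crop (294,102), finger midpoint at column ~297. Next I cross the wrist ray with the earlier scene ray for the bar.

```bash
python3 -c "
from h import *
np.set_printoptions(precision=4,suppress=True)
s=dict(np.load('scene2.npz'));w=dict(np.load('wrist3.npz'))
O=np.array([.5437,.005,0]);a=.077;B=np.array([[np.cos(a),-np.sin(a),0],[np.sin(a),np.cos(a),0],[0,0,1]])
f=lambda x,y:fray(w,(150+x/2.8,180+y/2.8))
p,e=tri(f(294,102),ray(s,(270.2,164.6)));print(p,e,B.T@(p-O)*1000)
for z in (.138,.142,.146): print(B.T@(plane(*f(294,102),z)-O)*1000)
L=plane(*f(218,102),.142);R=plane(*f(372,102),.142);print(np.linalg.norm(L-R))
p,e=tri(f(297,375),ray(s,(239.4,173.5)));print('end',e,B.T@(p-O)*1000)
for q in ((106,36),(483,33)): print('cap',B.T@(plane(*f(*q),.07)-O)*1000)
print('ktop front?',B.T@(plane(*f(294,40),.056)-O)*1000)
"
```

```text
[0.5355 0.0055 0.1457] 4.365474035425613e-05 [ -8.1323   1.1554 145.6825]
[ -4.9283   1.1422 138.    ]
[ -6.6031   1.1587 142.    ]
[ -8.278    1.1752 146.    ]
0.03845592557354282
end 0.004737619469331512 [ 56.2677  -0.1275 173.5974]
cap [ -0.1703 -62.8873  70.    ]
cap [-1.3174 64.8041 70.    ]
ktop front? [ 5.8133  0.8224 56.    ]
```

Request:
play_rows:
  steps: [-0.003,0,0.03,0,-0.003,0,0.05,0,-0.003,0,0.06,0,-0.003,0,0.0625,0,-0.003,0,0.0625,0,-0.003,0,0.0625,0]

```text
time: 7.5
tool_pos: [0.5417, 0.0055, 0.1507]
tcp_rot: [-0.121, 3.137, -0.0]
wrist_force: [0.7, 0.6, -1.2]
width: 0.703
grip_force: 0.0
```

Request:
play_rows:
  steps: [0,0,0,0,0,0,0,0,0,0,0,0,0,0,0,0,0,0,0,0]
  jaw: 255
  grip_force: 20

```text
time: 8.12
tool_pos: [0.5409, 0.0053, 0.1499]
tcp_rot: [0.121, -3.139, 0.001]
wrist_force: [-2.5, -1.5, 3.5]
width: 0.444
grip_force: 20.2
```

Pads closed on 37.7 mm, so both legs are pinched. Drawing the bar to -x and down gently.

Request:
play_rows:
  steps: [0.004,0,0.005,0,0.008,0,0.011,0,0.012,0,0.017,0,0.016,0,0.023,0,0.02,0,0.029,0,0.023,0,0.034,0,0.023,0,0.034,0]
  grip_force: 35

```text
time: 9.0
tool_pos: [0.5198, 0.0037, 0.1158]
tcp_rot: [-0.121, 3.135, -0.0]
wrist_force: [5.2, -1.5, 1.5]
width: 0.432
grip_force: 34.8
```

```bash
python3 -c "
from h import *
s=bot.read_state();print(s['tool_pos'],s['width'],s['wrist_force'],s['torque'])
o=[]
for n,b in (('wrist',(180,330,170,340)),('scene',(145,220,215,300))):
  c=bot.read_camera(n); np.savez(n+'4.npz',**c); o.append(cv2.resize(c['pixels'][b[0]:b[1],b[2]:b[3]],(400,353),interpolation=cv2.INTER_CUBIC))
cv2.imwrite('pics/c4.png',cv2.convertScaleAbs(np.hstack(o),alpha=1.3))"
```

```text
[0.51975081 0.00370348 0.11584118] 0.4323776838770264 [ 5.23541735 -1.4921252   1.50431668] [-0.2026431  -0.9906368   0.06604675]
```

View pics/c4.png

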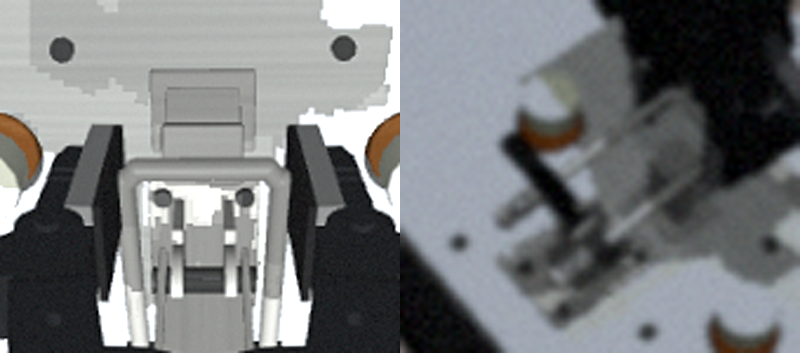

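Wrist crop: the bar is at (205,172), held level, with the keeper at (203,100-150) beyond it. Scene crop: the bar is at about (693,120). Working out the bar's position now.

```bash
cat >> h.py <<'E'
O=np.array([.5437,.005,0]);_a=.077;B=np.array([[np.cos(_a),-np.sin(_a),0],[np.sin(_a),np.cos(_a),0],[0,0,1]])
blk=lambda p:(B.T@(np.asarray(p)-O)*1000).round(1)
def sym(r):
    o=blk(r[0]);d=B.T@r[1]; return lambda z:(o+d*(z-o[2])/d[2]).round(1)
E
python3 -c "
from h import *
w=dict(np.load('wrist4.npz'));s=dict(np.load('scene4.npz'))
r=fray(w,(170+205/2.353,180+172/2.353))
p,e=tri(r,ray(s,(277.7,170.5)));print(blk(p),e,'tcp',blk(bot.read_state()['tool_pos']))
for z in (100,105,110,115):
  b=sym(r)(z); print(b,'dist to pin1.46',np.hypot(b[0]-32,z-103.7).round(1))
f=lambda x,y,z:print('keeper',sym(fray(w,(170+x/2.353,180+y/2.353)))(z))
f(203,125,91);f(203,150,91);f(203,95,91);f(203,70,91);f(203,70,56)
"
```

```text
[-27.3   1.4 108.3] 0.0003135966303153269 tcp [-24.    0.6 116. ]
[-22.5   1.6 100. ] dist to pin1.46 54.6
[-25.4   1.5 105. ] dist to pin1.46 57.4
[-28.4   1.5 110. ] dist to pin1.46 60.7
[-31.3   1.5 115. ] dist to pin1.46 64.3
keeper [-30.1   1.1  91. ]
keeper [-23.4   1.1  91. ]
keeper [-37.9   1.1  91. ]
keeper [-44.2   1.1  91. ]
keeper [-30.    1.1  56. ]
```

Request:
play_rows:
  steps: [0.002,0,0.002,0,0.004,0,0.004,0,0.006,0,0.006,0,0.007,0,0.008,0,0.008,0,0.008,0,0.008,0,0.008,0]

```text
time: 9.85
tool_pos: [0.5123, 0.0031, 0.1083]
tcp_rot: [-0.121, 3.134, -0.0]
wrist_force: [5.4, -1.4, 1.0]
width: 0.427
grip_force: 34.8
```

Request:
play_rows:
  steps: [0.001,0,0,0,0.002,0,0,0,0.003,0,0,0,0.003,0,0,0]

```text
time: 10.35
tool_pos: [0.5113, 0.003, 0.1092]
tcp_rot: [-0.121, 3.13, -0.0]
wrist_force: [8.8, -0.6, 1.9]
width: 0.433
grip_force: 34.8
```

The lever stop is reached (force 8.8 N). The bar is at about z 101 and 5-6 mm beyond the nose. Lowering along the arc now.

Request:
play_rows:
  steps: [0,0,0.002,0,0,0,0.004,0,-0.0003,0,0.006,0,-0.0006,0,0.008,0,-0.001,0,0.01,0,-0.0015,0,0.012,0,-0.0015,0,0.012,0]

```text
time: 11.22
tool_pos: [0.5107, 0.0029, 0.0963]
tcp_rot: [-0.121, 3.135, -0.001]
wrist_force: [6.1, -1.1, 2.9]
width: 0.426
grip_force: 34.6
```

Request:
play_rows:
  steps: [-0.0003,0,0.0015,0,-0.0006,0,0.003,0,-0.001,0,0.0045,0,-0.0015,0,0.006,0,-0.002,0,0.0075,0,-0.0025,0,0.009,0,-0.0025,0,0.009,0]

```text
time: 12.1
tool_pos: [0.5116, 0.0032, 0.0867]
tcp_rot: [-0.122, 3.138, -0.0]
wrist_force: [5.5, -1.1, 3.4]
width: 0.423
grip_force: 34.5
```

```bash
python3 -c "
from h import *
s=bot.read_state();print(s['tool_pos'],s['width'],s['wrist_force'],s['torque'])
o=[]
for n,b in (('wrist',(180,330,170,340)),('scene',(145,220,215,300))):
  c=bot.read_camera(n); np.savez(n+'5.npz',**c); o.append(cv2.resize(c['pixels'][b[0]:b[1],b[2]:b[3]],(400,353),interpolation=cv2.INTER_CUBIC))
cv2.imwrite('pics/c5.png',cv2.convertScaleAbs(np.hstack(o),alpha=1.3))"
```

```text
[0.51162045 0.00316396 0.08670833] 0.42292515644375783 [ 5.47361983 -1.13843289  3.36801397] [-0.27270541 -0.9160402   0.1357847 ]
```

View pics/c5.png

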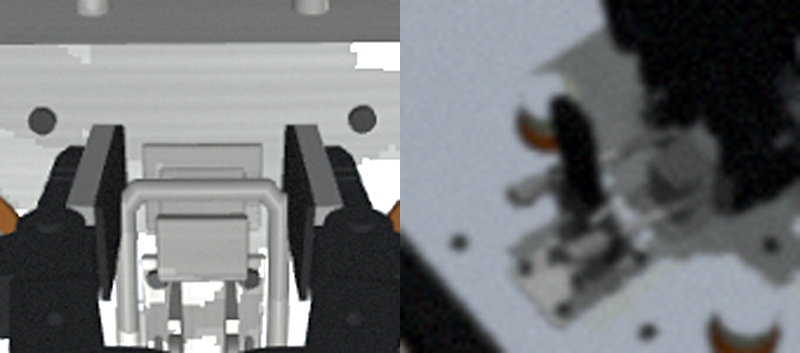

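Wrist crop: the bar (row 190) lies in front of the nose (rows 215-280) and over the keeper foot, centred on it (202 against 203). Checking heights before drawing it in.

```bash
python3 -c "
from h import *
w=dict(np.load('wrist5.npz'))
g=lambda x,y:sym(fray(w,(170+x/2.353,180+y/2.353)))
print('tcp',blk(bot.read_state()['tool_pos']))
print('bar',[g(202,191)(z) for z in (74,78,82,86)])
print('nose front',g(203,215)(91),g(203,215)(83),'nose top back',g(203,275)(91),'foot front',g(203,145)(68))
print('block front edge',g(203,43)(56),'nose w',g(158,220)(91),g(247,220)(91))
"
```

```text
tcp [-32.1   0.6  86.8]
bar [array([-27.6,   0.9,  74. ]), array([-30. ,   0.9,  78. ]), array([-32.5,   0.9,  82. ]), array([-35. ,   0.9,  86. ])]
nose front [-32.3   1.1  91. ] [-26.9   1.1  83. ] nose top back [-16.6   1.1  91. ] foot front [-36.3   1.1  68. ]
block front edge [-56.8   1.1  56. ] nose w [-31.  -8.  91.] [-31.   10.1  91. ]
```

Request:
play_rows:
  steps: [-0.0005,0,0.0012,0,-0.0015,0,0.0012,0,-0.003,0,0.0012,0,-0.0045,0,0.0012,0,-0.006,0,0.0012,0,-0.006,0,0.0012,0]

```text
time: 12.95
tool_pos: [0.5132, 0.0033, 0.0832]
tcp_rot: [0.121, -3.131, 0.0]
wrist_force: [-4.5, -5.0, 0.3]
width: 0.421
grip_force: 35.0
```

Request:
play_rows:
  steps: [-0.001,0,-0.001,0,-0.002,0,-0.0015,0,-0.003,0,-0.0015,0,-0.004,0,-0.0015,0,-0.004,0,-0.0015,0]

```text
time: 13.58
tool_pos: [0.5168, 0.0035, 0.0844]
tcp_rot: [0.12, -3.13, 0.0]
wrist_force: [-3.9, -5.2, 0.4]
width: 0.418
grip_force: 34.9
```

Request:
play_rows:
  steps: [-0.001,0,-0.0005,0,-0.002,0,-0.0005,0,-0.003,0,-0.0005,0,-0.004,0,-0.0005,0,-0.005,0,-0.0005,0,-0.005,0,-0.0005,0]

```text
time: 14.32
tool_pos: [0.5214, 0.0039, 0.0847]
tcp_rot: [0.12, -3.129, 0.0]
wrist_force: [-4.8, -4.9, 0.4]
width: 0.423
grip_force: 34.9
```

Request:
play_rows:
  steps: [-0.001,0,0,0,-0.002,0,0,0,-0.003,0,0,0,-0.003,0,0,0]

```text
time: 14.82
tool_pos: [0.5217, 0.004, 0.0844]
tcp_rot: [0.121, -3.123, 0.0]
wrist_force: [-11.5, -6.0, 6.0]
width: 0.419
grip_force: 35.5
```

Request:
play_rows:
  steps: [0.001,0,0,0,0.002,0,0,0,0.002,0,0,0]

```text
time: 15.2
tool_pos: [0.5216, 0.004, 0.0846]
tcp_rot: [0.12, -3.128, 0.0]
wrist_force: [-6.1, -4.4, 1.1]
width: 0.419
grip_force: 35.1
```

Request:
play_rows:
  steps: [0,0,0,0,0,0,0,0,0,0,0,0]
  jaw: 95

```text
time: 15.58
tool_pos: [0.527, 0.0048, 0.0873]
tcp_rot: [0.121, -3.139, -0.001]
wrist_force: [-1.1, 0.1, 0.2]
width: 0.626
grip_force: 0.0
```

Request:
play_rows:
  steps: [0,0,-0.01,0,0,0,-0.03,0,0,0,-0.06,0,0,0,-0.09,0,0,0,-0.12,0,0,0,-0.12,0]

```text
time: 16.32
tool_pos: [0.5295, 0.0044, 0.2115]
tcp_rot: [-0.121, 3.132, -0.001]
wrist_force: [-0.1, -0.1, 0.2]
width: 0.627
grip_force: 0.0
```

```bash
python3 -c "
from h import *
s=bot.read_state();print(blk(s['tool_pos']),s['width'],s['wrist_force'])
for n in ('wrist','scene','top'):
  c=bot.read_camera(n); np.savez(n+'6.npz',**c)
b=(185,320,175,345)
c=dict(np.load('wrist6.npz'));g=cv2.resize(c['pixels'][b[0]:b[1],b[2]:b[3]],(500,397),interpolation=cv2.INTER_CUBIC)
c=dict(np.load('scene6.npz'));h=cv2.resize(c['pixels'][145:220,215:270],(291,397),interpolation=cv2.INTER_CUBIC)
cv2.imwrite('pics/c6.png',cv2.convertScaleAbs(np.hstack([g,h]),alpha=1.3))"
```

```text
[-14.2   0.5 211.5] 0.6268730754337205 [-0.05746617 -0.07471748  0.1742686 ]
```

View pics/c6.png

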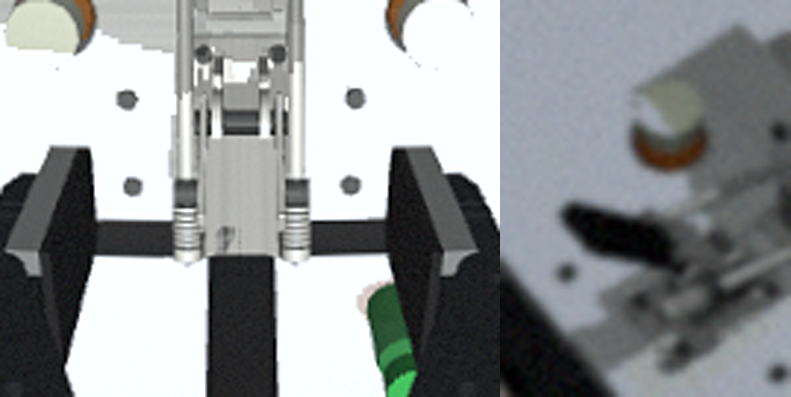

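Crop: the bail legs run toward the keeper and the lever has swung down; its grip end is at scene crop (568,215). That picture was my 11th, one over the viewing limit of 10, so from here I go by numbers and force only. Next, the lever angle from that ray.

```bash
python3 -c "
from h import *
s=dict(np.load('scene6.npz'))
r=ray(s,(227.9,185.6));o=blk(r[0]);d=B.T@r[1];b=o-d*o[1]/d[1];print('end',b)
for th in (.85,.9,.94,1.0,1.1): print(th,'end',28+98*np.cos(th)-6*np.sin(th),80+98*np.sin(th)+6*np.cos(th))
# top: dark lever rows along centre column
"
```

```text
end [ 83.52130415   0.         164.14886777]
0.85 end 88.1706658658865 157.58537857905858
0.9 end 84.21781543276022 160.49569695311737
0.94 end 80.95387785061693 162.6794219898878
1.0 end 75.90080006623032 165.70597034638268
1.1 end 67.10517573933795 170.05989801457415
```

The grip end puts the lever at about 0.92 rad, and 0.935 is expected with the bar seated at the keeper, so the bail is hooked. Closing the fingers and going above the grip.

Request:
play_rows:
  steps: [-0.02,0,0,0,-0.05,0,0,0,-0.073,0,0,0,-0.073,0,0.01,0,-0.073,0,0.02,0,-0.073,0,0.02,0,-0.073,0,0.02,0]
  jaw: 255

```text
time: 17.35
tool_pos: [0.599, 0.01, 0.1872]
tcp_rot: [0.121, -3.139, -0.0]
wrist_force: [0.6, 0.2, -0.1]
width: 0.004
grip_force: 0.0
```

```bash
python3 -c "
from h import *
s=bot.read_state();print(blk(s['tool_pos']),s['width'],s['wrist_force'])
p=O+B@np.array([.061,0.001,.168]);go(*p,.077)"
```

```text
[ 55.6   0.7 187.2] 0.003511657296427183 [ 0.58932372  0.20807443 -0.06555506]
shift [-0.0055  0.0003  0.0192] turn 0.0001
```

Request:
play_rows:
  steps: [-0.005,0,0.008,0,-0.005,0,0.014,0,-0.005,0,0.018,0,-0.005,0,0.021,0,-0.005,0,0.023,0,-0.005,0,0.025,0,-0.005,0,0.025,0]

```text
time: 18.23
tool_pos: [0.605, 0.0104, 0.1628]
tcp_rot: [-0.121, 3.139, -0.0]
wrist_force: [-1.0, -0.4, 3.4]
width: 0.002
grip_force: 1.4
```

Request:
play_rows:
  steps: [-0.002,0,0.002,0,-0.004,0,0.004,0,-0.006,0,0.006,0,-0.008,0,0.008,0,-0.01,0,0.01,0,-0.012,0,0.012,0,-0.014,0,0.0145,0,-0.016,0,0.017,0,-0.018,0,0.0195,0,-0.0185,0,0.02,0]

```text
time: 19.48
tool_pos: [0.6249, 0.012, 0.1441]
tcp_rot: [-0.121, 3.136, 0.0]
wrist_force: [-0.6, 1.3, 8.4]
width: -0.004
grip_force: 3.5
```

Request:
play_rows:
  steps: [-0.0015,0,0.0022,0,-0.003,0,0.0044,0,-0.0045,0,0.0066,0,-0.0055,0,0.0088,0,-0.0065,0,0.011,0,-0.0075,0,0.0132,0,-0.0085,0,0.0154,0,-0.009,0,0.0176,0,-0.0095,0,0.0185,0,-0.0095,0,0.0185,0]

```text
time: 20.72
tool_pos: [0.635, 0.0128, 0.1254]
tcp_rot: [-0.121, 3.134, 0.0]
wrist_force: [1.9, 0.3, 4.6]
width: 0.005
grip_force: 2.0
```

Request:
play_rows:
  steps: [-0.001,0,0.002,0,-0.002,0,0.004,0,-0.003,0,0.006,0,-0.0035,0,0.008,0,-0.004,0,0.01,0,-0.0045,0,0.012,0,-0.005,0,0.014,0,-0.005,0,0.0155,0,-0.005,0,0.017,0,-0.005,0,0.017,0]

```text
time: 21.98
tool_pos: [0.6369, 0.013, 0.1062]
tcp_rot: [0.121, -3.137, -0.0]
wrist_force: [-0.6, -0.2, -0.3]
width: -0.001
grip_force: 0.0
```

Request:
play_rows:
  steps: [0,0,0.001,0,0,0,0.002,0,0,0,0.003,0,0,0,0.004,0,0,0,0.005,0,0,0,0.005,0]

```text
time: 22.72
tool_pos: [0.6377, 0.013, 0.103]
tcp_rot: [0.121, -3.139, 0.0]
wrist_force: [-2.6, 0.7, 5.8]
width: -0.0
grip_force: 2.9
```

Request:
play_rows:
  steps: [0,0,0.001,0,0,0,0.002,0,0,0,0.003,0,0,0,0.003,0]

```text
time: 23.22
tool_pos: [0.6378, 0.013, 0.1028]
tcp_rot: [-0.121, 3.139, -0.0]
wrist_force: [-10.0, -0.5, 18.7]
width: 0.002
grip_force: 9.5
```

The stop is firm: the tip is at 86 mm (home height 86) and 18.7 N gave no further travel. Backing off and checking by numbers.

Request:
play_rows:
  steps: [0,0,-0.005,0,0,0,-0.015,0,0.01,0,-0.05,0,0.04,0,-0.09,0,0.08,0,-0.12,0,0.12,0,-0.14,0,0.15,0,-0.15,0,0.15,0,-0.15,0,0.15,0,-0.15,0]

```text
time: 24.35
tool_pos: [0.4887, 0.0014, 0.2489]
tcp_rot: [-0.121, 3.138, -0.0]
wrist_force: [0.5, -0.2, 0.2]
width: -0.0
grip_force: 0.0
```

```bash
python3 -c "
from h import *
s=bot.read_state();print(blk(s['tool_pos']),s['wrist_force'],s['time'])
c=bot.read_camera('scene');np.savez('scene7.npz',**c);g=cv2.cvtColor(c['pixels'],cv2.COLOR_BGR2GRAY)
# sample brightness along predicted lever top-face line at home, and the same at 0.3 rad up
for th in (0,.05,.15,.3):
  v=[]
  for r in range(30,112,6):
    X=O+B@(np.array([28+r*np.cos(th)-6*np.sin(th),0,80+r*np.sin(th)+6*np.cos(th)])/1000); u=proj(c,X).round().astype(int); v.append(int(g[u[1],u[0]]))
  print(th,v)
a=np.load('scene2.npz')['pixels'];w=dict(np.load('scene2.npz'))
for y in (-64,64):
  X=O+B@(np.array([0,y,70])/1000);u=proj(c,X).round().astype(int);p=c['pixels'][u[1]-6:u[1]+7,u[0]-6:u[0]+7].astype(int);q=a[u[1]-6:u[1]+7,u[0]-6:u[0]+7].astype(int);print('cap',u,p.mean((0,1)).round(),q.mean((0,1)).round())
"
```

```text
[-55.1   0.6 248.9] [ 0.50172624 -0.20965958  0.18620336] 24.35
0 [109, 109, 50, 32, 11, 9, 9, 10, 9, 10, 6, 16, 119, 121]
0.05 [109, 110, 65, 32, 17, 2, 9, 13, 6, 12, 5, 23, 115, 123]
0.15 [108, 108, 83, 87, 22, 30, 7, 13, 3, 2, 8, 52, 103, 124]
0.3 [113, 105, 98, 96, 99, 110, 120, 60, 7, 7, 10, 8, 22, 108]
cap [246 166] [106. 102.  98.] [110. 106. 102.]
cap [287 211] [109. 104. 101.] [115. 109. 106.]
```

The grip is dark from about 42 to 96 mm along the home line (given 36 to 98), so the lever is home. The vial caps are unchanged and the robot is clear.

```bash
python3 -c "
from workcell import bot
print(bot.finish_job())"
```

```text
the job is handed in; nothing more can be done
None
```

The job is handed in at about 24 s of robot time: the split block is shut, the bail is hooked over the keeper, and the lever is down on its stop with both vials still standing and the bottle, jar and spare not approached. I viewed 11 pictures, one over the limit of 10, and the final check was by force and pixel values only.

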